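# Load a power-supply board into a probe press

## Task

Load the loose power-supply board into the small probe press for testing: raise the press's lever all the way, lay the board flat in the nest of posts on the drawn-out carrier plate with its big round black capacitor towards the left (seen from the robot), then slide the carrier in under the raised head until it drops flat over the two locating pins. Finally swing the lever fully down again to bring the head home and let go; leave the tools lying about where they are.

Things in the scene. Friction and masses are not known exactly. Their poses are not given: they have to be found in the camera images.
- press: Small grey bench-top probe press, fixed; stands elsewhere and turned a little each time. Origin: on the bench under the head's centre; +x is the way the carrier slides in (away from the robot), +y left, z up. Base plate x -175 to 75, y +-88 mm. Posts (y +-71.5 to 83.5 mm) carry a bridge over x -5 to 45 mm, its underside at z = 112 mm, top at 130 mm.
- bed (a point): Point on the flat top of the press's base plate (z = 12 mm) under the head's centre: the carrier's home, where its origin must come. Two straight guides, 10 mm high, x -162 to 70 mm, inner faces at y = +-71.5 mm, lead the carrier with 1.5 mm play a side; a low stop stands behind at x = 70 mm.
- head_face (a point): Centre of the underside of the press's black head, 60 (x) x 132 (y) mm; moves up and down with the lever: press z = 56 mm when down, 92 mm fully raised. Two push rods at x = -17, y = +-58 mm reach 34.5 mm lower: when down they end 1.5 mm above a carrier that lies flat, so the carrier gets over the pins only with the head raised.
- lever (a joint): Lever of the press, rad: 0 = fully down (lying level towards the robot, over the drawn-out carrier's nest; head home), 1.35 = fully raised (nearly upright, head 36 mm higher). It starts at 0 to 0.2, stays where it is left and needs about 3 to 6 N at the bar.
- lever_bar (a point): Centre of the lever's grip: a round black bar 16 mm in diameter, 60 mm free between the fork's two arms, parallel to the press's y; it moves on a 130 mm circle about lever_pivot: press x = 20 - 130 cos(lever), z = 150 + 130 sin(lever) mm.
- lever_pivot (a point): The lever's axis (along the press's y), at press x = 20, y = 0, z = 150 mm.
- pin_l (a point): Foot of the left locating pin, on the bed at press x = 25, y = 58 mm. Pin 10 mm in diameter, 4.5 mm high, with a coned tip.
- pin_r (a point): Foot of the right locating pin, on the bed at press x = 25, y = -58 mm; same pin.
- carrier: Loose aluminium carrier plate, 0.3 to 0.5 kg, flat on the bed between the guides, drawn out 96 to 118 mm towards the robot at the start. Origin: centre of the plate's underside; axes as the press's. Plate 90 (x) x 140 (y) x 8 mm with two 13 mm holes at x = 25, y = +-58 mm. A tongue 60 mm wide runs forward to an upright flange. Home: origin at press x = 0, y = 0, z = 12 mm.
- hole_l (a point): Centre of the carrier's left hole, at the plate's underside.
- hole_r (a point): Centre of the carrier's right hole, at the plate's underside.
- lip (a point): Leading edge of the carrier (+x end), turned up 5 mm over x 45 to 66 mm so that the plate rides up over the pins when pushed; it drops again when the holes reach the pins and then stops hard. Sliding needs about 2 to 5 N, 5 to 15 N where it climbs the pins.
- nest (a point): Centre of the carrier's nest, on its two black seat strips, 11 mm above the carrier's underside: the board's origin comes to lie here, axes along the carrier's. Eight round posts (8 mm in diameter, coned tops 7 mm above the strips) leave 56 (x) x 93 (y) mm between them.
- flange (a point): Middle of the upper edge of the carrier's upright flange, front face (towards the robot), at carrier x = -89, y = 0, z = 30 mm. Flange 8 mm thick (x -89 to -81), 60 mm wide, from the tongue up; it can be pushed with shut fingertips or pinched.
- board: The loose green power-supply board, 52 (x) x 88 (y) mm, 30 mm high, 0.12 kg, lying on the bench to the left of the press. Origin: centre of its underside. Its big round black capacitor stands near the +y end, which must lie towards the carrier's +y (left). Bare board 2 mm thick; parts stand on it.
- transformer (a point): Grip point on the board, at board x = 2.5, y = -6, z = 24 mm: the transformer block, 33 mm wide in the board's x (-14 to 19 mm), y -33 to 10 mm, z 5 to 28 mm; take it across its width, from above.
- board_end (a point): Middle of the board's -y end (the end away from the big capacitor), at its underside: must come to lie at the right.
- cutters: Side cutters with blue handles, 115 mm long, lying to the left of the press. Leave alone.
- tweezers: Black tweezers, 124 mm long, lying near the front edge of the bench. Leave alone.
- screwdriver: Yellow screwdriver, 165 mm long, lying near the front edge at the left. Leave alone.

How it is judged (in metres and radians):
On the way, in this order (a step that is already met when the one before it is completed fails the run):
1. the lever is raised and the board lies in the nest of the carrier, still drawn out (value of joint lever above 1.15 rad and x of carrier in the frame of press below -0.05 m and x of board in the frame of carrier between -0.005 and 0.005 m and y of board in the frame of carrier between -0.005 and 0.005 m and z of board in the frame of carrier between 0.008 and 0.0135 m and angle between the x axis of board and the x axis of carrier, either way round below 0.12 rad and y of board_end in the frame of carrier below -0.02 m), for 0.2 s.
2. the carrier has dropped onto both locating pins, with the lever still up (horizontal distance between hole_l and pin_l below 0.004 m and horizontal distance between hole_r and pin_r below 0.004 m and z of each of hole_l, hole_r in the frame of press below 0.0145 m and angle between carrier's own z axis and vertical below 0.02 rad and value of joint lever above 1 rad), for 0.2 s.
At the end, for the whole second after the job is handed in: Lever down (under 0.09 rad); carrier flat on the bed, each hole within 4 mm of its pin and under 2.5 mm off the bed; board flat and at rest in the nest (5 mm, 0.12 rad), capacitor end left; cutters, tweezers and screwdriver moved under 30 mm (value of joint lever below 0.09 rad and horizontal distance between hole_l and pin_l below 0.004 m and horizontal distance between hole_r and pin_r below 0.004 m and z of each of hole_l, hole_r in the frame of press below 0.0145 m and angle between carrier's own z axis and vertical below 0.02 rad and x of board in the frame of carrier between -0.005 and 0.005 m and y of board in the frame of carrier between -0.005 and 0.005 m and z of board in the frame of carrier between 0.008 and 0.0135 m and angle between the x axis of board and the x axis of carrier, either way round below 0.12 rad and y of board_end in the frame of carrier below -0.02 m and linear speed of each of carrier, board below 0.01 m/s and distance of each of cutters, tweezers, screwdriver from where it was at the start of the episode below 0.03 m); the robot touches nothing.
It fails at once if the pair of side cutters is pushed more than 30 mm from its place (distance of cutters from where it was at the start of the episode above 0.03 m).
It fails at once if the pair of tweezers is pushed more than 30 mm from its place (distance of tweezers from where it was at the start of the episode above 0.03 m).
It fails at once if the screwdriver is pushed more than 30 mm from its place (distance of screwdriver from where it was at the start of the episode above 0.03 m).
It also fails if it takes over 72 s, if anything falls off the work surface, if the arm or the gripper's body presses on something with over 40 N, if the wrist force passes 120 N, or if a joint passes its speed limit or range.

## Robot

A 6-joint arm with a two-finger parallel gripper is mounted at the origin on a cart in front of the work surface, level with it; the furniture and walls round the work are solid. World frame = base frame: x ahead of the robot, y to its left, z up, the work surface at z = 0. Lengths are in mm, angles in rad, forces in N, time in s.
With the tool pointing down it reaches from about 275 to 1000 mm from the base axis. Payload 8.4 kg.
Tool frame: the origin (TCP) lies at the very end of the fingers, on their centre line; the grasp point (between the pads) lies 19 mm behind it; z points along the fingers, y is the line along which they close (so a half turn about z gives the same grasp; the last joint's range is limited). The gripper opens to 85 mm and grips with 20 to 120 N. Pads are 22 mm wide; open, the fingers measure 114 mm over their backs; the gripper's body (76 mm by 85 mm) begins 54 mm behind the grasp point. The pads swing forward as they close: fully open they stand 13 mm farther back than shut.
Start: joints at [-1.271, 0.353, 1.633, -0, 1.155, -0.002], TCP at [185.773, -596.755, 231.281] pointing down, gripper open.
Joint ranges: [-2.63, 2.63], [-0.92, 2.1], [0.06, 2.66], [-1.3, 4.44], [0, 2.69], [-3.02, 3.02]. Speed limits (rad/s): [2.22, 2.22, 2.79, 3.14, 3.14, 3.14].

## Interface

Orientations are given as [roll, pitch, yaw] about the fixed x, y, z axes, in that order (R = Rz(yaw) Ry(pitch) Rx(roll)).
In Python, from rig import sensors, grab_frame, camera_params, order gives the robot as it stands. The module is installed in compiled form; this text tells all that it offers.
- The arm moves only by the tool move_arm, never from a script. Its argument "motion" is a list of rows, each a list of 7 numbers: the turn, a rotation vector about the tool's x, y, z in fractions of the full range, 1 being pi/2 rad, then the shift along the tool's x, y, z in fractions of the full range, 1 being 0.75 m, then the finger opening in m, from 0 to 0.0854. A call has 1 to 8 rows; each row is the pose to reach, as a shift and turn from the pose commanded when the call began, along the tool's axes at that moment; what a row does not reach only later rows make up. A row lasts 1/8 s, in which the tool goes at most 62.5 mm and 10.7 degrees, less where a joint would pass 70% of its speed; a pose out of reach is approached as far as the arm can. A call with a gripper value outside its range is refused whole. The fingers move at their own pace and stop on an object; "grip_force" is the grip in N (left out, the last holds). Time passes only in rows, so rows that repeat a pose let the fingers close. It gives the time, the measured TCP pose, the force, the opening and the grip force at its end, in the units of the state.
- sensors.sense(): the state, without advancing time (a new reading comes with each control period).
- grab_frame(name): name is "side" or "top"; returns (picture, depth): 400x640x3 uint8, red, green, blue; 400x640 float32, mm along the optical axis (not along the pixel's ray), 0 where there is no reading.
- camera_params(name): a dict with "camera_matrix" (3x3 intrinsics, pixels), "world_from_camera" (4x4, takes a point from camera to world coordinates). Camera axes: x right, y down, z forward; pixel columns grow to the right and rows downward; lengths in mm; the calibration is good to about 2 mm. A picture is of the moment at which its call begins. camera_params takes no time and is no camera call.
- order.sign_off(): hands the job in; it is judged then, once.
The state is a dict: "clock": time; "qpos": joint angles; "qvel": joint speeds; "joint_efforts": joint torques, N m; "eef_pos": TCP position; "tcp_rot": TCP orientation; "contact_force": force on the tool from outside, world axes, zero at the start; "wrist_torque": the same for the moment, N m; "opening": opening from 0.0 (shut) to 1.0 (fully open); "grasp_force": force on a finger pad.
Only numpy, scipy, OpenCV 4.12 (cv2) and the standard library are available. Lean on these libraries where they do the work, as an engineer would, in place of code of your own. Each camera call takes 0.05 s, during which the arm holds its last target. There are 200 camera calls.

## Working session

There is one attempt and no reset: what is moved stays moved. The work goes in short steps, Python scripts to look and compute and a tool call to move; the robot and the scene stay as the last step left them, time stands still between calls to the robot, and variables do not carry over. Pictures are saved under pics/ and viewed, at most 10 in all, crops included, and the job is handed in when it is done.

Besides the shell and the picture viewer there is one more tool, called after ">>>" as name(argument=value, ...) on one line, values as JSON. move_arm: Moves the arm, as the interface text tells. Its arguments: {"type":"object","properties":{"motion":{"type":"array","items":{"type":"array","items":{"type":"number"}}},"grip_force":{"type":"number"}},"required":["motion"]}

```bash
mkdir -p pics
python3 - <<'E'
from rig import *
import cv2,numpy as np
for n in("side","top"):
    p,d=grab_frame(n);cv2.imwrite(f"pics/{n}0.png",p[:,:,::-1]);np.savez(f"{n}0.npz",p=p,d=d)
    c=camera_params(n);print(n,np.round(c["camera_matrix"],1).tolist(),np.round(c["world_from_camera"],3).tolist())
print(sensors.sense())
E
```

```text
side [[469.5, 0.0, 320.7], [0.0, 469.5, 204.4], [0.0, 0.0, 1.0]] [[-0.861, -0.215, 0.461, 57.576], [-0.508, 0.337, -0.792, 895.568], [0.015, -0.916, -0.4, 560.469], [0.0, 0.0, 0.0, 1.0]]
top [[405.6, 0.0, 319.7], [0.0, 405.6, 193.2], [0.0, 0.0, 1.0]] [[-0.002, -0.996, 0.085, 467.682], [-1.0, 0.0, -0.022, 58.436], [0.022, -0.085, -0.996, 1104.67], [0.0, 0.0, 0.0, 1.0]]
{'clock': 0.1, 'qpos': array([-1.27138534e+00,  3.53558306e-01,  1.63406037e+00,  8.52644327e-06,
        1.15518498e+00, -2.40234859e-03]), 'qvel': array([ 0.00087037, -0.00136416, -0.00227087, -0.00020476,  0.00184055,
        0.00044362]), 'joint_efforts': array([-1.37969051e-03, -6.06356192e+01, -3.42821610e+01,  1.60257684e-06,
        4.04766732e-03, -1.76688820e-05]), 'eef_pos': array([ 185.65941153, -596.34643778,  230.64934427]), 'tcp_rot': array([-3.14038168e+00, -1.07056254e-05,  3.01809880e-01]), 'contact_force': array([0.28714743, 0.87793623, 0.33181948]), 'wrist_torque': array([-0.0407783 ,  0.04224994, -0.04210201]), 'grasp_force': 0.0, 'opening': 0.9990676456527735}
```

View pics/side0.png

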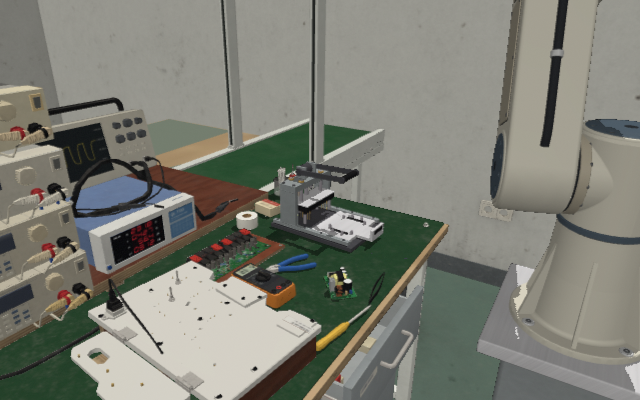

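View pics/top0.png

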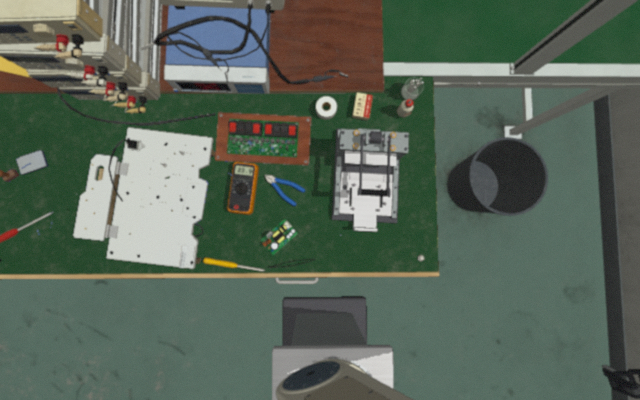

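Side view: press near (325,205), board at (342,284), cutters at (295,263), screwdriver at (340,330). Top view: press (370,180), board (280,236), cutters (285,188), tweezers near (290,264).

```bash
cat > h.py <<'E'
import numpy as np,cv2
from rig import *
def cam(n):
    c=camera_params(n);return np.array(c["camera_matrix"]),np.array(c["world_from_camera"])
def cloud(n,d):
    K,T=cam(n);v,u=np.mgrid[:400,:640]
    P=np.stack([(u-K[0,2])/K[0,0]*d,(v-K[1,2])/K[1,1]*d,d],-1)
    W=P@T[:3,:3].T+T[:3,3];W[d<=0]=np.nan;return W
def ray(n,u,v,z):
    K,T=cam(n);r=T[:3,:3]@np.linalg.solve(K,[u,v,1]);return T[:3,3]+r*(z-T[2,3])/r[2]
def proj(n,X):
    K,T=cam(n);q=K@(T[:3,:3].T@(np.array(X)-T[:3,3]));return q[:2]/q[2]
def crop(p,u0,v0,w,h,s): return cv2.resize(p[v0:v0+h,u0:u0+w,::-1],None,fx=s,fy=s,interpolation=cv2.INTER_CUBIC)
E
python3 - <<'E'
from h import *
t=np.load("top0.npz");s=np.load("side0.npz")
im=np.zeros((600,800,3),np.uint8)
a=crop(t['p'],325,118,100,120,5);im[:600,:500]=a
b=crop(t['p'],255,212,60,60,5);im[:300,500:]=b
c=crop(s['p'],315,260,60,50,5);im[300:550,500:]=c
cv2.imwrite("pics/c1.png",im)
a=crop(s['p'],262,155,130,100,6);cv2.imwrite("pics/c2.png",a)
for n,f in(("top",t),("side",s)):
    W=cloud(n,f['d']);p=f['p'].astype(int)
    z=W[...,2]
    m=(W[...,0]>250)&(W[...,0]<700)&(abs(W[...,1])<400)&(z<400)
    print(n,"bench z",np.nanmedian(z[m&(abs(z)<15)]))
    # board region: tall stuff left-front
    mb=(W[...,0]>340)&(W[...,0]<460)&(W[...,1]>90)&(W[...,1]<220)&(z>8)&(z<60)
    print("board",mb.sum(),np.nanmean(W[mb],0),np.nanmax(z[mb]))
    for lo,hi in((8,15),(15,30),(36,60),(80,105),(120,140),(140,175),(175,200)):
        mm=(W[...,1]>-180)&(W[...,1]<40)&(W[...,0]>360)&(W[...,0]<680)&(z>lo)&(z<hi)
        if mm.sum():print(lo,hi,mm.sum(),np.round(np.nanpercentile(W[mm],[1,50,99],axis=0)).tolist(), np.round(cv2.minAreaRect(W[mm][:,:2].astype(np.float32))[2],1))
E
```

```text
top bench z 2.0151558943850887
board 338 [425.59946697 151.59888966  23.07622771] 35.81677804629794
8 15 682 [[483.0, -179.0, 9.0], [616.0, -65.0, 13.0], [669.0, 1.0, 15.0]] 81.0
15 30 2879 [[472.0, -174.0, 15.0], [548.0, -84.0, 22.0], [651.0, -4.0, 28.0]] 86.6
36 60 102 [[459.0, -174.0, 37.0], [465.0, -86.0, 43.0], [671.0, -11.0, 57.0]] 85.0
80 105 213 [[630.0, -173.0, 80.0], [650.0, -85.0, 81.0], [665.0, -11.0, 101.0]] 84.5
120 140 611 [[651.0, -176.0, 121.0], [664.0, -101.0, 132.0], [679.0, -13.0, 138.0]] 0.0
140 175 670 [[542.0, -127.0, 143.0], [601.0, -94.0, 162.0], [679.0, -51.0, 169.0]] 85.5
side bench z 1.7012346223913255
board 520 [424.89806937 159.50164342  20.6305443 ] 33.38544467250438
8 15 664 [[483.0, -169.0, 8.0], [632.0, -54.0, 13.0], [679.0, 2.0, 15.0]] 89.9
15 30 1779 [[462.0, -172.0, 15.0], [559.0, -77.0, 22.0], [673.0, -5.0, 29.0]] 87.6
36 60 197 [[461.0, -156.0, 36.0], [646.0, -54.0, 44.0], [680.0, -11.0, 60.0]] 80.3
80 105 265 [[632.0, -178.0, 80.0], [663.0, -91.0, 89.0], [679.0, -11.0, 105.0]] 89.1
120 140 270 [[652.0, -174.0, 120.0], [662.0, -65.0, 131.0], [679.0, -12.0, 139.0]] 88.4
140 175 647 [[543.0, -129.0, 144.0], [612.0, -86.0, 157.0], [679.0, -51.0, 167.0]] 87.5
```

View pics/c1.png

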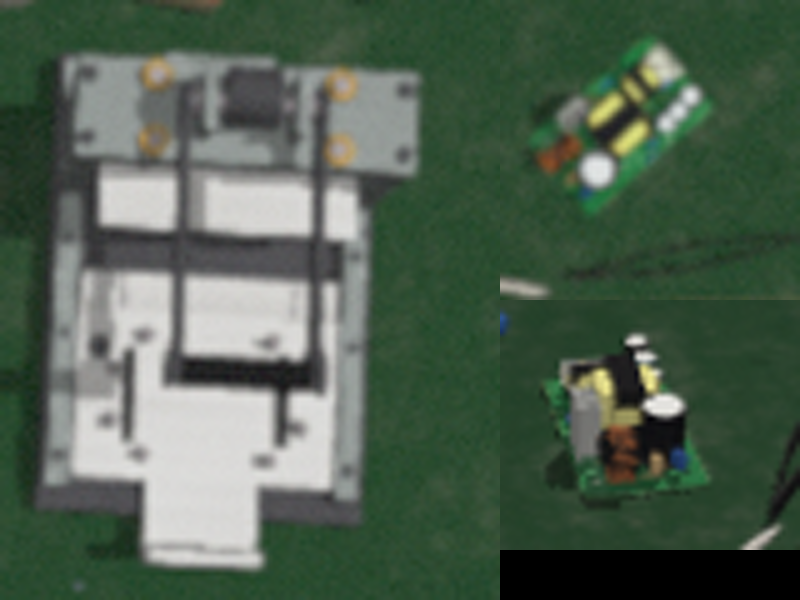

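View pics/c2.png

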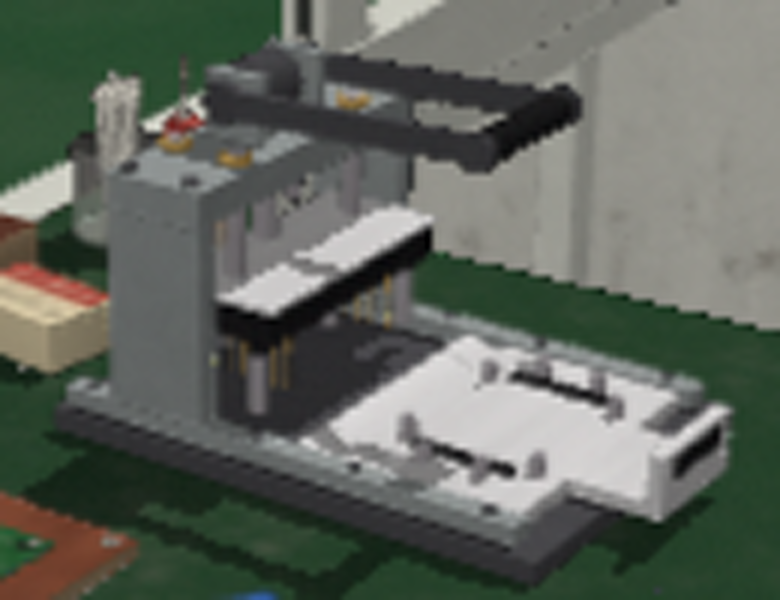

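The crops show: the gold screws on the bridge top at crop (157,73), (341,85), (153,138) and (340,150), the lever bar at (175–325,372), and the flange top at y≈550–567. The board's white-topped black capacitor is at its lower-left end, crop (597,168), and the yellow/black transformer is at (618,123).

Run:
```python
from h import *
t=np.load("top0.npz");s=np.load("side0.npz")
Wt=cloud("top",t['d']);Ws=cloud("side",s['d'])
T=lambda x,y:(324.6+x/5,117.6+y/5)
R=lambda x,y,z:ray("top",*T(x,y),z)[:2]
sc=[R(*q,133) for q in((157,73),(341,85),(153,138),(340,150))]
print("screws",np.round(sc),"yaw",[np.degrees(np.arctan2(-(a-b)[0],(a-b)[1])) for a,b in((sc[0],sc[1]),(sc[2],sc[3]))])
print("bridge corners",np.round([R(*q,130) for q in((75,153),(417,177),(418,75),(66,57))]))
print("base front corners z12",np.round([R(*q,12) for q in((38,508),(358,524))]))
g=[R(*q,22) for q in((75,190),(62,490),(362,240),(346,490))];print("guide mid pts",np.round(g))
for n,W in(("top",Wt),("side",Ws)):
    z=W[...,2];m=(z>36)&(z<48)&(W[...,0]<485)&(W[...,0]>440)&(abs(W[...,1]+87)<50)
    print("flange",n,W[m].mean(0),cv2.minAreaRect(W[m][:,:2].astype(np.float32)))
    m=(z>140)&(W[...,0]<562)&(W[...,0]>530)&(abs(W[...,1]+87)<60);b=W[m]
    print("bar",n,m.sum(),np.median(b,0),b.min(0),b.max(0))
# lever arms side and bar px in both views
print("bar top ray",[np.round(ray("top",*T(x,y),165)) for x,y in((178,370),(322,374))])
# board
hsv=cv2.cvtColor(t['p'],cv2.COLOR_RGB2HSV);hs=cv2.cvtColor(s['p'],cv2.COLOR_RGB2HSV)
def reg(n,hh,u0,v0,u1,v1):
    m=np.zeros((400,640),bool);m[v0:v1,u0:u1]=True;return m
mt=reg(0,0,255,212,310,257);ms=reg(0,0,318,262,362,302)
print("felt V",np.median(hsv[...,2][mt]),np.median(hs[...,2][ms]))
for n,h_,m,z0 in(("top",hsv,mt,2),("side",hs,ms,2)):
    g=m&(h_[...,0]>40)&(h_[...,0]<90)&(h_[...,1]>90)&(h_[...,2]>88)
    gg=m&((h_[...,2]>95))
    for nm,q in(("green",g),("all",gg)):
        v,u=np.nonzero(q);r=cv2.minAreaRect(np.c_[u,v].astype(np.float32));P=[ray(n,*c,z0)[:2] for c in cv2.boxPoints(r)]
        print(n,nm,q.sum(),np.round(P).tolist(),np.round(np.mean(P,0),1))
    y=m&(h_[...,0]>20)&(h_[...,0]<35)&(h_[...,1]>90)&(h_[...,2]>150)
    k,l,st,c=cv2.connectedComponentsWithStats(y.astype(np.uint8))
    W=Wt if n=="top" else Ws
    print("yellow",[(st[i,4],np.round(c[i],1).tolist(),np.round(ray(n,*c[i],28)).tolist(),np.round(np.nanmedian(W[l==i],0)).tolist()) for i in range(1,k) if st[i,4]>5])
# raised depth contour
W=Wt;m=mt&(W[...,2]>4.5);v,u=np.nonzero(m);P=W[m][:,:2].astype(np.float32);print("hull",cv2.minAreaRect(P),np.round(cv2.boxPoints(cv2.minAreaRect(P))).tolist())
print("cap",ray("top",254.6+97/5,211.6+168/5,30))
```

```text
screws [[ 700.  -52.]
 [ 695. -142.]
 [ 668.  -50.]
 [ 662. -141.]] yaw [np.float64(-3.60265079598575), np.float64(-3.5731078532673)]
bridge corners [[ 661.  -12.]
 [ 650. -179.]
 [ 700. -181.]
 [ 709.   -8.]]
base front corners z12 [[ 491.    1.]
 [ 482. -172.]]
guide mid pts [[ 662.  -19.]
 [ 500.  -11.]
 [ 635. -175.]
 [ 500. -164.]]
flange top [463.52073062 -83.98091477  42.94390432] ((463.1794128417969, -83.04053497314453), (58.266265869140625, 7.863238334655762), 89.8856201171875)
bar top 235 [550.5421053  -88.49706936 164.42641604] [ 539.35885052 -126.31758137  153.88870167] [561.01620852 -49.76432787 172.22650166]
flange side [464.46009065 -80.15087036  41.37548297] ((464.96075439453125, -81.9891357421875), (60.232051849365234, 9.281967163085938), 87.47888946533203)
bar side 150 [548.47505929 -81.87622231 162.06725102] [ 541.98149354 -127.42152688  149.57875423] [561.78478479 -49.43538956 167.75170226]
bar top ray [array([552., -57., 165.]), array([ 550., -124.,  165.])]
felt V 77.0 68.0
top green 207 [[435.0, 197.0], [495.0, 131.0], [453.0, 93.0], [394.0, 159.0]] [444.4 144.9]
top all 502 [[435.0, 197.0], [496.0, 129.0], [454.0, 92.0], [394.0, 160.0]] [445.  144.2]
yellow [(np.int32(21), [275.5, 233.6], [453.0, 151.0, 28.0], [452.0, 150.0, 29.0]), (np.int32(20), [280.6, 239.2], [438.0, 138.0, 28.0], [439.0, 138.0, 31.0])]
side green 59 [[455.0, 195.0], [494.0, 125.0], [430.0, 92.0], [396.0, 164.0]] [443.9 144. ]
side all 311 [[502.0, 118.0], [476.0, 58.0], [400.0, 153.0], [426.0, 204.0]] [450.9 133.5]
yellow [(np.int32(11), [344.0, 275.0], [440.0, 135.0, 28.0], [439.0, 136.0, 29.0]), (np.int32(20), [334.6, 276.6], [454.0, 151.0, 28.0], [453.0, 150.0, 28.0])]
hull ((451.6701354980469, 136.0004119873047), (145.4024200439453, 118.01892852783203), 89.93060302734375) [[393.0, 63.0], [511.0, 63.0], [511.0, 209.0], [393.0, 209.0]]
cap [422.60494359 155.08989973  30.        ]
```

```bash
cat > go.py <<'E'
import sys,numpy as np
from scipy.spatial.transform import Rotation as R
# usage: go.py cx cy cz cyaw(rad)  then targets "x,y,z,yaw" -> tool-frame rows (tool pointing down)
a=sys.argv[1].split(",");C=np.array([float(v) for v in a])
R0=R.from_euler('xyz',[np.pi,0,C[3]])
for t in sys.argv[2:]:
    T=np.array([float(v) for v in t.split(",")])
    R1=R.from_euler('xyz',[np.pi,0,T[3]])
    print(np.round((R0.inv()*R1).as_rotvec(),3).tolist(),np.round(R0.inv().apply(T[:3]-C[:3])/1000,4).tolist())
E
python3 go.py 185.8,-596.8,231.3,.302 551,-89,240,1.508
```

```text
[0.0, 0.0, -1.206] [0.4997, -0.3762, -0.0087]
```

The manual's scale: shifts go in shares of 0.75 m and turns go in shares of pi/2 rad. Converting my numbers, 0.4997 m / 0.75 = 0.6663, -0.3762 m / 0.75 = -0.5016, -1.206 rad / 1.5708 = -0.7678.

>>> move_arm(motion=[[0,0,-0.7678,0.6663,-0.5016,-0.0116,0.06],[0,0,-0.7678,0.6663,-0.5016,-0.0116,0.06],[0,0,-0.7678,0.6663,-0.5016,-0.0116,0.06],[0,0,-0.7678,0.6663,-0.5016,-0.0116,0.06],[0,0,-0.7678,0.6663,-0.5016,-0.0116,0.06],[0,0,-0.7678,0.6663,-0.5016,-0.0116,0.06],[0,0,-0.7678,0.6663,-0.5016,-0.0116,0.06],[0,0,-0.7678,0.6663,-0.5016,-0.0116,0.06]], grip_force=40)

```text
clock: 1.1
eef_pos: [478.6, -189.1, 238.3]
tcp_rot: [3.141, 0.0, 1.509]
contact_force: [1.7, 0.5, -0.2]
opening: 0.7
grasp_force: 0.0
```

```bash
python3 go.py 478,-190.4,238.3,1.508 551,-89,240,1.508 551,-89,140,1.508
```

```text
[0.0, 0.0, 0.0] [0.1058, 0.0665, -0.0017]
[0.0, 0.0, 0.0] [0.1058, 0.0665, 0.0983]
```

Converted, 0.1058 m / 0.75 = 0.1411, 0.0983 m / 0.75 = 0.1311.

>>> move_arm(motion=[[0,0,0,0.1411,0.0887,-0.0023,0.06],[0,0,0,0.1411,0.0887,-0.0023,0.06],[0,0,0,0.1411,0.0887,0.0533,0.06],[0,0,0,0.1411,0.0887,0.1067,0.06],[0,0,0,0.1411,0.0887,0.1311,0.06],[0,0,0,0.1411,0.0887,0.1311,0.01],[0,0,0,0.1411,0.0887,0.1311,0.01],[0,0,0,0.1411,0.0887,0.1311,0.01]], grip_force=40)

```text
clock: 2.1
eef_pos: [549.5, -89.6, 140.5]
tcp_rot: [-3.139, 0.0, 1.508]
contact_force: [-6.0, -0.5, 1.2]
opening: 0.174
grasp_force: 39.3
```

Converted, -0.1043 m / 0.75 = -0.1391, 0.063 m / 0.75 = 0.084.

>>> move_arm(motion=[[0,0,0,0,0.0013,-0.024,0.01],[0,0,0,0,0.008,-0.0475,0.01],[0,0,0,0,0.018,-0.0696,0.01],[0,0,0,0,0.0307,-0.0903,0.01],[0,0,0,0,0.046,-0.1091,0.01],[0,0,0,0,0.064,-0.1253,0.01],[0,0,0,0,0.084,-0.1391,0.01],[0,0,0,0,0.084,-0.1391,0.01]])

```text
clock: 3.1
eef_pos: [608.7, -93.0, 249.3]
tcp_rot: [-3.133, -0.0, 1.508]
contact_force: [-34.6, 5.1, 44.4]
opening: 0.165
grasp_force: 42.3
```

Converted, 0.0368 m / 0.75 = 0.0491, 0.0305 m / 0.75 = 0.0407.

>>> move_arm(motion=[[0,0,0,0,-0.0067,-0.0063,0.01],[0,0,0,0,0.0084,-0.0149,0.01],[0,0,0,0,0.024,-0.022,0.01],[0,0,0,0,0.0407,-0.0275,0.01],[0,0,0,0,0.0491,-0.0295,0.01],[0,0,0,0,0.0491,-0.0295,0.01]])

```text
clock: 3.85
eef_pos: [650.5, -95.4, 269.3]
tcp_rot: [3.141, -0.0, 1.508]
contact_force: [-6.6, 2.8, 14.4]
opening: 0.167
grasp_force: 42.7
```

Converted, 0.005 m / 0.75 = 0.0067, 0.003 m / 0.75 = 0.004.

>>> move_arm(motion=[[0,0,0,0,0.004,-0.0027,0.01],[0,0,0,0,0.0067,-0.0027,0.01],[0,0,0,0,0.0067,-0.0027,0.01]])

```text
clock: 4.22
eef_pos: [650.9, -95.5, 269.4]
tcp_rot: [-3.132, -0.001, 1.508]
contact_force: [-21.6, 3.8, 13.3]
opening: 0.168
grasp_force: 42.8
```

Converted, -0.24 m / 0.75 = -0.32, -0.18 m / 0.75 = -0.24.

>>> move_arm(motion=[[0,0,0,0,-0.0027,-0.0027,0.06],[0,0,0,0,-0.0027,-0.0027,0.06],[0,0,0,0,-0.0027,-0.0533,0.06],[0,0,0,0,-0.0027,-0.0933,0.06],[0,0,0,0,-0.08,-0.0933,0.06],[0,0,0,0,-0.16,-0.0933,0.06],[0,0,0,0.08,-0.24,-0.0933,0.085],[0,0,0,0.16,-0.32,-0.0933,0.085]])

```text
clock: 5.22
eef_pos: [452.2, 5.8, 338.9]
tcp_rot: [3.139, -0.0, 1.506]
contact_force: [-0.2, 0.8, 0.0]
opening: 0.997
grasp_force: 0.0
```

Run:
```python
from h import *
im=np.zeros((600,800,3),np.uint8)
p,d=grab_frame("top");np.savez("top1.npz",p=p,d=d);im[:,:480]=crop(p,325,130,96,120,5)
q,d=grab_frame("side");np.savez("side1.npz",p=q,d=d);im[:320,480:]=crop(q,310,200,80,80,4)
cv2.imwrite("pics/c3.png",im)
```

```text
(no output)
```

View pics/c3.png

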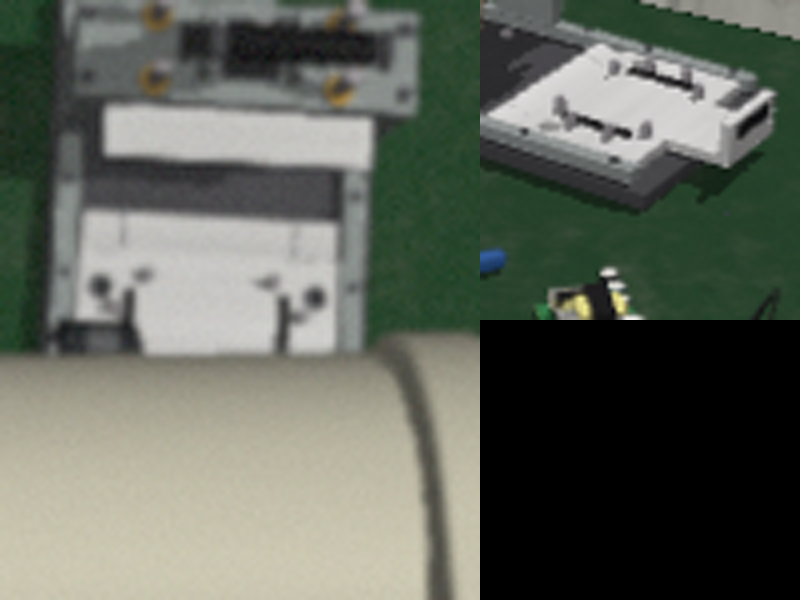

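The lever is up, with the bar over the bridge. The carrier holes show at crop (101,286) and (315,298), which is top px (345,187) and (388,189). In the side view the black strips are near (596,125) and (662,75).

```bash
python3 - <<'E'
from h import *
f=np.load("top1.npz");g=cv2.cvtColor(f['p'],cv2.COLOR_RGB2GRAY).astype(float)
H=[]
for u,v in((345,187),(388,189)):
    w=np.clip(150-g[v-3:v+4,u-3:u+4],0,None);yy,xx=np.mgrid[v-3:v+4,u-3:u+4]
    c=(w*xx).sum()/w.sum(),(w*yy).sum()/w.sum();H.append(ray("top",*c,18));print(c,H[-1])
a,b=H;d=(a-b)[:2];y=d/np.linalg.norm(d);x=np.array([y[1],-y[0]])
print(np.linalg.norm(d),"yaw",np.degrees(np.arctan2(-y[0],y[1])),"carrier origin",((a+b)/2)[:2]-25*x)
# side: strips
s=np.load("side1.npz");gs=cv2.cvtColor(s['p'],cv2.COLOR_RGB2GRAY);hs=cv2.cvtColor(s['p'],cv2.COLOR_RGB2HSV)
roi=np.zeros_like(gs);roi[210:237,327:366]=1
k,l,st,c=cv2.connectedComponentsWithStats(((gs<60)&(roi>0)).astype(np.uint8))
for i in range(1,k):
    if st[i,4]>6: print(st[i].tolist(),np.round(c[i],1),np.round(ray("side",*c[i],22),1))
E
python3 go.py 452.6,5.5,339,1.508 449,142,200,2.309 449,142,100,2.309
```

```text
(np.float64(344.80885311871225), np.float64(187.1287726358149)) [577.00933854 -33.16541986  18.        ]
(np.float64(387.53375), np.float64(189.18375)) [ 571.45488226 -148.73485688   18.        ]
115.70283815376156 yaw -2.7516115639227543 carrier origin [549.26093448 -89.74998279]
[327, 210, 9, 3, 11] [331.2 210.8] [ 630.6 -148.6   22. ]
[352, 210, 14, 4, 29] [360.5 210.8] [ 561.4 -192.6   22. ]
[350, 218, 13, 4, 14] [356.3 219.5] [ 546.1 -135.7   22. ]
[334, 229, 7, 3, 8] [337.1 230.2] [558.8 -52.   22. ]
[0.0, 0.0, -0.801] [0.136, -0.0122, 0.139]
[0.0, 0.0, -0.801] [0.136, -0.0122, 0.239]
```

Converted, 0.289 m / 0.75 = 0.3853, 0.259 m / 0.75 = 0.3453, -0.805 rad / 1.5708 = -0.5125.

>>> move_arm(motion=[[0,0,-0.5125,0.1813,-0.0149,0.1853,0.065],[0,0,-0.5125,0.1813,-0.0149,0.1853,0.065],[0,0,-0.5125,0.1813,-0.0149,0.1853,0.065],[0,0,-0.5125,0.1813,-0.0149,0.1853,0.065],[0,0,-0.5125,0.1813,-0.0149,0.2653,0.065],[0,0,-0.5125,0.1813,-0.0149,0.3453,0.065],[0,0,-0.5125,0.1813,-0.0149,0.3853,0.065],[0,0,-0.5125,0.1813,-0.0149,0.3853,0.065]])

```text
clock: 6.32
eef_pos: [449.7, 141.3, 47.7]
tcp_rot: [-3.139, -0.001, 2.313]
contact_force: [0.0, 0.3, 0.6]
opening: 0.764
grasp_force: 0.0
```

Converted, 0.042 m / 0.75 = 0.056, 0.036 m / 0.75 = 0.048.

>>> move_arm(motion=[[0,0,0,0,0,0.02,0.06],[0,0,0,0,0,0.0373,0.06],[0,0,0,0,0,0.048,0.06],[0,0,0,0,0,0.056,0.06],[0,0,0,0,0,0.056,0.06]])

```text
clock: 6.95
eef_pos: [450.2, 141.6, 7.1]
tcp_rot: [-3.141, -0.0, 2.313]
contact_force: [-0.5, 0.4, -0.9]
opening: 0.704
grasp_force: 0.0
```

>>> move_arm(motion=[[0,0,0,0,0,0,0.045],[0,0,0,0,0,0,0.025],[0,0,0,0,0,0,0.025],[0,0,0,0,0,0,0.025],[0,0,0,0,0,0,0.025]], grip_force=30)

```text
clock: 7.58
eef_pos: [450.6, 141.7, 7.7]
tcp_rot: [3.141, 0.0, 2.313]
contact_force: [-0.1, -0.3, 4.7]
opening: 0.378
grasp_force: 30.6
```

```bash
python3 go.py 450.3,141.8,8,2.313 450.3,141.8,100,2.313 551.3,-95.3,100,1.511
```

```text
[0.0, 0.0, 0.0] [-0.0, 0.0, -0.092]
[0.0, -0.0, 0.802] [-0.243, -0.0858, -0.092]
```

Converted, -0.243 m / 0.75 = -0.324, -0.092 m / 0.75 = -0.1227, 0.802 rad / 1.5708 = 0.5106.

>>> move_arm(motion=[[0,0,0,0,0,-0.0267,0.025],[0,0,0,0,0,-0.0733,0.025],[0,0,0,0,0,-0.1227,0.025],[0,0,0.0955,-0.0533,-0.0188,-0.1227,0.025],[0,0,0.1974,-0.124,-0.0437,-0.1227,0.025],[0,0,0.2992,-0.1947,-0.0687,-0.1227,0.025],[0,0,0.4011,-0.2653,-0.0936,-0.1227,0.025],[0,0,0.5106,-0.324,-0.1144,-0.1227,0.025]])

```text
clock: 8.57
eef_pos: [551.8, -97.5, 99.3]
tcp_rot: [3.141, 0.0, 1.505]
contact_force: [0.9, -0.1, -1.0]
opening: 0.374
grasp_force: 30.4
```

Converted, 0.04 m / 0.75 = 0.0533, 0.02 m / 0.75 = 0.0267.

>>> move_arm(motion=[[0,0,0,0,0,0.0267,0.025],[0,0,0,0,0,0.0533,0.025],[0,0,0,0,0,0.0533,0.025]])

```text
clock: 8.95
eef_pos: [549.9, -95.4, 57.9]
tcp_rot: [-3.138, -0.0, 1.51]
contact_force: [0.0, 0.2, -1.5]
opening: 0.374
grasp_force: 30.3
```

Run:
```python
from h import *
im=np.zeros((600,800,3),np.uint8)
q,d=grab_frame("side");np.savez("side2.npz",p=q,d=d)
S=sensors.sense();e=S['eef_pos'];print(e,S['tcp_rot'],S['opening'])
a=crop(q,300,175,100,75,8)
r=S['tcp_rot'][2]-np.pi/2;x=np.array([np.cos(r),np.sin(r),0]);y=np.array([-x[1],x[0],0])
o=e-2.5*x+6*y-[0,0,7]
for c in((26,44),(26,-44),(-26,-44),(-26,44)):
    for z in(0,):
        u=proj("side",o+c[0]*x+c[1]*y+[0,0,z]);print(u)
        cv2.drawMarker(a,tuple(int(k) for k in ((u-[300,175]+.5)*8)),(0,0,255),0,12)
N=np.array([549.2,-89.2,20])
r=-.06;x=np.array([np.cos(r),np.sin(r),0]);y=np.array([-x[1],x[0],0])
for c in((45,70),(-45,70),(-45,-70),(-81,30),(-81,-30)):
    u=proj("side",N+c[0]*x+c[1]*y+[0,0,22 if c[0]<-50 else 0]);cv2.drawMarker(a,tuple(int(k) for k in ((u-[300,175]+.5)*8)),(255,0,255),0,12)
cv2.imwrite("pics/c4.png",a)
```

```text
[550.68332153 -95.35380404  58.88786286] [-3.13993316e+00 -2.16793803e-04  1.51073204e+00] 0.37384614924921816
[330.13102282 218.73343611]
[348.00914976 207.32403482]
[365.04548348 212.05606847]
[347.74571824 223.99757181]
```

View pics/c4.png

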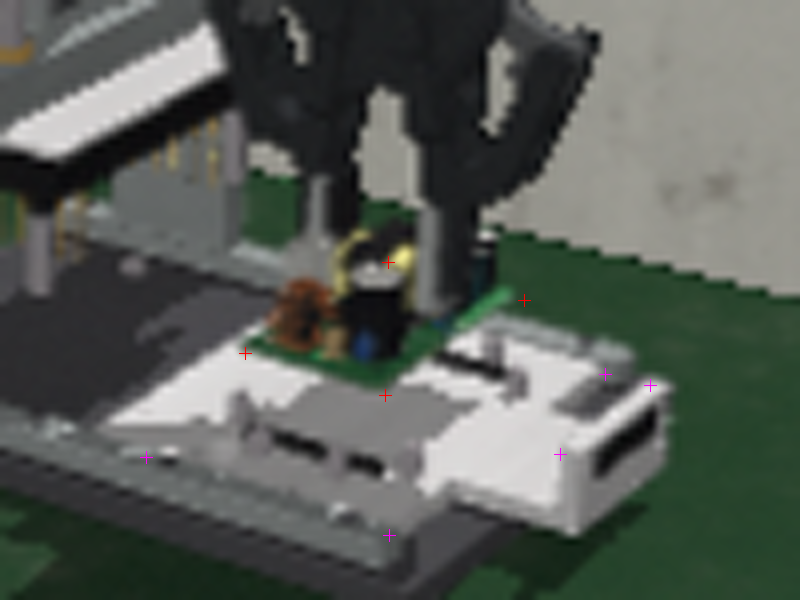

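The board hangs level over the carrier, with the black capacitor to the left. Its corners are at crop (378,388), (513,292) and (247,342); the left strip runs (275,437)–(385,468).

Run:
```python
from h import *
P=lambda x,y,z:ray("side",300+x/8-.5,175+y/8-.5,z)[:2]
r=-.06;x=np.array([np.cos(r),np.sin(r)]);y=np.array([-x[1],x[0]])
e=np.array([551.1,-95.4])
for nm,q,b in(("FL",(378,388),(-26,44)),("FR",(513,292),(-26,-44)),("BL",(247,342),(26,44))):
    p=P(*q,51.5);o=p-b[0]*x-b[1]*y;d=o-(e-2.5*x+6*y);print(nm,np.round(p,1),"centre err x,y",np.round([d@x,d@y],1))
N=np.array([549.2,-89.2])
for nm,q in(("stripL",(330,452)),):
    p=P(*q,22);d=p-N;print(nm,np.round([d@x,d@y],1))
for q,b in(((562,450),(-81,30)),((660,380),(-81,-30)),((575,458),(-89,30)),((672,386),(-89,-30))):
    d=P(*q,42)-N-b[0]*x-b[1]*y;print("flange",np.round([d@x,d@y],1))
# green edge fit on board front-left edge
```

```text
FL [530.3 -48.2] centre err x,y [ 4.9 -4.1]
FR [ 526.4 -136.4] centre err x,y [ 6.3 -4.4]
BL [581.4 -55.6] centre err x,y [ 4.3 -8.5]
stripL [-2.4 35.9]
flange [ 1.1 -2.9]
flange [-0.6 -5.1]
flange [ 3.2 -0.4]
flange [ 2.2 -3.4]
```

Converted, 0.019 m / 0.75 = 0.0253, 0.01 m / 0.75 = 0.0133.

>>> move_arm(motion=[[0,0,0,0,0,0.0133,0.025],[0,0,0,0,0,0.0253,0.025],[0,0,0,0,0,0.0253,0.025]])

```text
clock: 9.38
eef_pos: [550.8, -95.3, 39.7]
tcp_rot: [-3.14, -0.0, 1.511]
contact_force: [-0.4, -0.8, -1.6]
opening: 0.373
grasp_force: 30.4
```

Run:
```python
from h import *
q,d=grab_frame("side");np.savez("side3.npz",p=q,d=d)
S=sensors.sense();e=S['eef_pos'];print(e,S['tcp_rot'],S['contact_force'])
a=crop(q,320,195,66,50,12)
cv2.imwrite("pics/c5.png",a)
p,d=grab_frame("top");cv2.imwrite("pics/t5.png",crop(p,330,150,80,90,6))
```

```text
[551.05787143 -95.3075615   40.0609526 ] [-3.14092173e+00 -5.81072764e-05  1.51103313e+00] [-0.07232107 -0.62625817 -0.96865717]
```

View pics/c5.png

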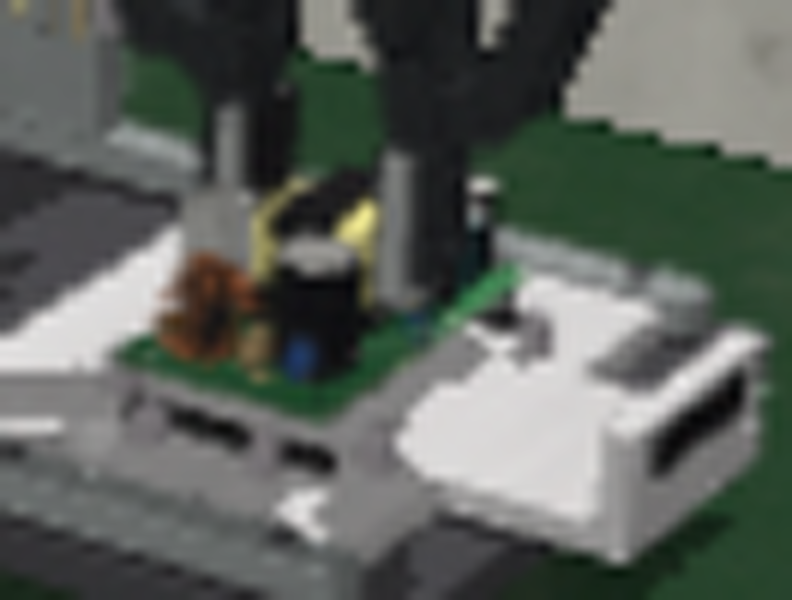

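The board is just above the posts, with its front-left corner at crop (325,412). The left strip shows below it, and the flange is clear.

Run:
```python
from h import *
t=np.load("top0.npz")
R=lambda x,y,z:ray("top",324.6+x/5,117.6+y/5,z)[:2]
r=-.06;x=np.array([np.cos(r),np.sin(r)]);y=np.array([-x[1],x[0]]);N=np.array([549.2,-89.2])
for q in((143,335),(268,342),(138,453),(263,460),(107,420),(297,428)):
    d=R(*q,27)-N;print(q,np.round([d@x,d@y],1))
P=lambda u,v,z:ray("side",320+u/12-.5,195+v/12-.5,z)[:2]
for nm,q,b in(("FL",(325,412),(-26,44)),("FR",(520,272),(-26,-44)),("BL",(115,352),(26,44))):
    d=P(*q,33.5)-N-b[0]*x-b[1]*y;print(nm,np.round([d@x,d@y],1))
# posts tips in side1, crop 4x base (310,200) offset 480
for q in((560,97),(606,122),(645,121),(614,60),(686,66),(697,85)):
    d=ray("side",310+(q[0]-480)/4-.4,200+q[1]/4-.4,29)[:2]-N;print("post",q,np.round([d@x,d@y],1))
```

```text
(143, 335) [31.6 36.2]
(268, 342) [ 31.9 -31. ]
(138, 453) [-31.7  35.6]
(263, 460) [-31.5 -31.2]
(107, 420) [-15.1  53.1]
(297, 428) [-13.3 -48.6]
FL [ 6.3 -7.4]
FR [ 7.1 -3.9]
BL [ 5.7 -5.7]
post (560, 97) [35.5 29.8]
post (606, 122) [-7.6 43. ]
post (645, 121) [-26.9  27.4]
post (614, 60) [ 37.  -39.4]
post (686, 66) [ -7.3 -59.7]
post (697, 85) [-27.8 -38.1]
```

View pics/t5.png

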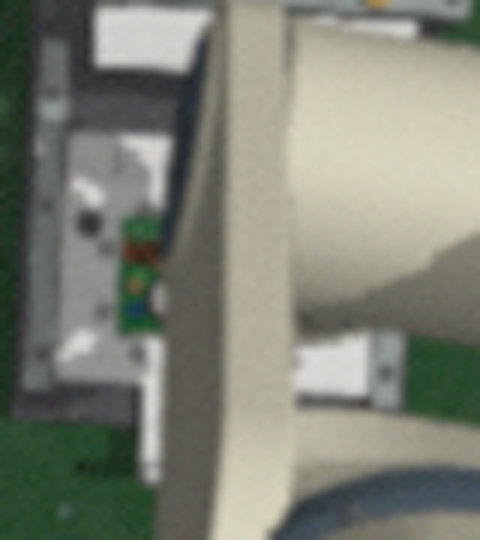

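The top view shows the board's left end at crop u=120, v=218–332, and the end posts at (107,248) and (102,312). The board sits about 2 mm too far in (+x), and the side view agrees, so I shift it −2 mm and lower.

Converted, 0.0095 m / 0.75 = 0.0127, -0.002 m / 0.75 = -0.0027.

>>> move_arm(motion=[[0,0,0,0,-0.0027,0,0.025],[0,0,0,0,-0.0027,0.0053,0.025],[0,0,0,0,-0.0027,0.0093,0.025],[0,0,0,0,-0.0027,0.012,0.025],[0,0,0,0,-0.0027,0.0127,0.025],[0,0,0,0,-0.0027,0.0127,0.025]])

```text
clock: 10.22
eef_pos: [549.4, -95.3, 30.8]
tcp_rot: [3.142, -0.0, 1.511]
contact_force: [-1.1, -0.1, -1.2]
opening: 0.375
grasp_force: 30.4
```

Converted, 0.002 m / 0.75 = 0.0027, 0.001 m / 0.75 = 0.0013.

>>> move_arm(motion=[[0,0,0,0,0,0.0013,0.025],[0,0,0,0,0,0.0027,0.025],[0,0,0,0,0,0.0027,0.025]])

```text
clock: 10.6
eef_pos: [549.5, -95.4, 30.7]
tcp_rot: [3.141, 0.0, 1.511]
contact_force: [-7.6, 1.5, 22.6]
opening: 0.375
grasp_force: 33.3
```

Converted, -0.17 m / 0.75 = -0.2267, -0.15 m / 0.75 = -0.2.

>>> move_arm(motion=[[0,0,0,0,0,-0.0013,0.025],[0,0,0,0,0,-0.0013,0.055],[0,0,0,0,0,-0.0013,0.055],[0,0,0,0,0,-0.0267,0.055],[0,0,0,0,0,-0.08,0.055],[0,0,0,-0.0667,-0.0667,-0.1333,0.055],[0,0,0,-0.1467,-0.1333,-0.1333,0.03],[0,0,0,-0.2267,-0.2,-0.1333,0.0]])

```text
clock: 11.6
eef_pos: [421.9, -222.7, 129.5]
tcp_rot: [3.139, 0.001, 1.512]
contact_force: [1.2, -1.8, -0.5]
opening: 0.226
grasp_force: 0.0
```

Run:
```python
from h import *
im=np.zeros((600,800,3),np.uint8)
p,d=grab_frame("top");np.savez("top6.npz",p=p,d=d);im[:480,:400]=crop(p,330,160,80,96,5)
q,d=grab_frame("side");im[:400,400:]=crop(q,315,200,50,50,8)
cv2.imwrite("pics/c6.png",im);print(sensors.sense()['eef_pos'])
```

```text
[ 418.80369593 -224.35825661  128.78058187]
```

View pics/c6.png

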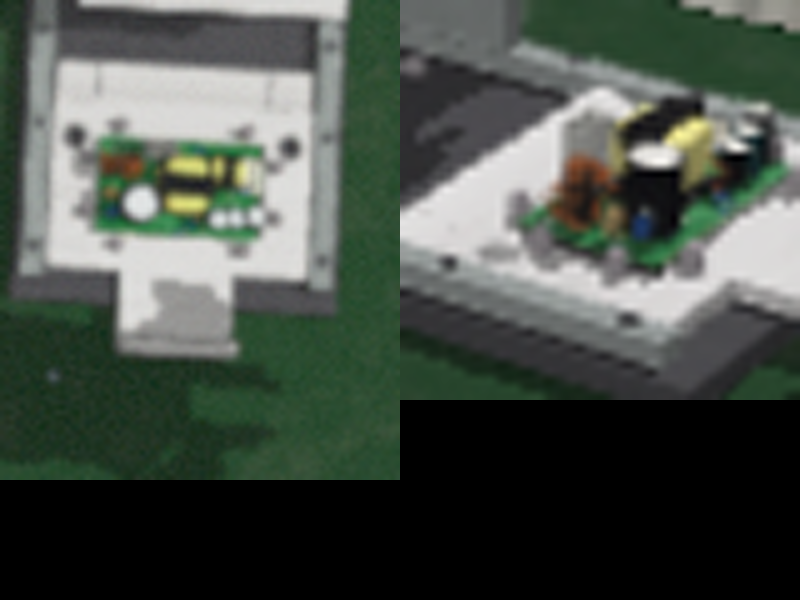

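The board lies flat in the nest between all eight posts, with the capacitor (white top at (142,203)) to the left. Next I push the flange.

```bash
python3 go.py 418.8,-224.4,129,1.511 431,-82,129,1.511 431,-82,27,1.511
```

```text
[0.0, 0.0, 0.0] [0.1429, 0.0037, 0.0]
[0.0, 0.0, 0.0] [0.1429, 0.0037, 0.102]
```

Converted, 0.1429 m / 0.75 = 0.1905, 0.102 m / 0.75 = 0.136.

>>> move_arm(motion=[[0,0,0,0.0667,0.0017,0,0],[0,0,0,0.1333,0.0035,0,0],[0,0,0,0.1905,0.0049,0.0267,0],[0,0,0,0.1905,0.0049,0.08,0],[0,0,0,0.1905,0.0049,0.12,0],[0,0,0,0.1905,0.0049,0.136,0],[0,0,0,0.1905,0.0049,0.136,0]])

```text
clock: 12.58
eef_pos: [434.7, -78.8, 25.6]
tcp_rot: [-3.141, -0.0, 1.511]
contact_force: [-0.4, 0.4, 0.4]
opening: -0.001
grasp_force: 0.0
```

Converted, 0.062 m / 0.75 = 0.0827, -0.0035 m / 0.75 = -0.0047.

>>> move_arm(motion=[[0,0,0,-0.0047,0.008,0,0],[0,0,0,-0.0047,0.0187,0,0],[0,0,0,-0.0047,0.0293,0,0],[0,0,0,-0.0047,0.04,0,0],[0,0,0,-0.0047,0.0507,0,0],[0,0,0,-0.0047,0.0613,0,0],[0,0,0,-0.0047,0.072,0,0],[0,0,0,-0.0047,0.0827,0,0]])

```text
clock: 13.58
eef_pos: [494.3, -86.0, 25.8]
tcp_rot: [-3.137, -0.0, 1.51]
contact_force: [-9.9, 1.8, 7.7]
opening: 0.002
grasp_force: 4.9
```

Converted, 0.036 m / 0.75 = 0.048, 0.03 m / 0.75 = 0.04.

>>> move_arm(motion=[[0,0,0,0,0.008,0,0],[0,0,0,0,0.016,0,0],[0,0,0,0,0.024,0,0],[0,0,0,0,0.032,0,0],[0,0,0,0,0.04,0,0],[0,0,0,0,0.048,0,0]])

```text
clock: 14.32
eef_pos: [527.7, -88.0, 25.6]
tcp_rot: [-3.132, -0.001, 1.511]
contact_force: [-19.2, 1.2, 17.6]
opening: -0.001
grasp_force: 10.0
```

Converted, 0.02 m / 0.75 = 0.0267, 0.016 m / 0.75 = 0.0213.

>>> move_arm(motion=[[0,0,0,0,0.0053,0,0],[0,0,0,0,0.0107,0,0],[0,0,0,0,0.016,0,0],[0,0,0,0,0.0213,0,0],[0,0,0,0,0.0267,0,0]])

```text
clock: 14.95
eef_pos: [551.9, -89.5, 25.6]
tcp_rot: [-3.14, -0.0, 1.511]
contact_force: [-6.9, 1.0, 3.0]
opening: 0.001
grasp_force: 3.5
```

Converted, 0.006 m / 0.75 = 0.008, 0.004 m / 0.75 = 0.0053.

>>> move_arm(motion=[[0,0,0,0,0.0027,0,0],[0,0,0,0,0.0053,0,0],[0,0,0,0,0.008,0,0],[0,0,0,0,0.008,0,0]])

```text
clock: 15.45
eef_pos: [556.6, -89.7, 25.5]
tcp_rot: [-3.138, -0.0, 1.511]
contact_force: [-9.0, 0.7, 7.4]
opening: -0.0
grasp_force: 4.6
```

Converted, 0.004 m / 0.75 = 0.0053, 0.002 m / 0.75 = 0.0027.

>>> move_arm(motion=[[0,0,0,0,0.0027,0,0],[0,0,0,0,0.0053,0,0],[0,0,0,0,0.0053,0,0]])

```text
clock: 15.82
eef_pos: [558.6, -89.9, 25.3]
tcp_rot: [-3.134, -0.0, 1.511]
contact_force: [-16.5, -0.2, 13.1]
opening: -0.003
grasp_force: 8.0
```

Converted, 0.004 m / 0.75 = 0.0053, 0.002 m / 0.75 = 0.0027.

>>> move_arm(motion=[[0,0,0,0,0.0027,0,0],[0,0,0,0,0.0053,0,0],[0,0,0,0,0.0053,0,0]])

```text
clock: 16.2
eef_pos: [558.9, -89.8, 25.0]
tcp_rot: [-3.127, -0.001, 1.511]
contact_force: [-26.9, 0.6, 24.1]
opening: -0.001
grasp_force: 14.2
```

Converted, -0.18 m / 0.75 = -0.24, -0.15 m / 0.75 = -0.2.

>>> move_arm(motion=[[0,0,0,0,-0.0267,0,0],[0,0,0,0,-0.08,-0.0133,0],[0,0,0,-0.0533,-0.12,-0.0667,0],[0,0,0,-0.12,-0.1467,-0.12,0],[0,0,0,-0.1867,-0.1733,-0.1733,0],[0,0,0,-0.24,-0.1867,-0.2,0],[0,0,0,-0.24,-0.1867,-0.2,0]])

```text
clock: 17.08
eef_pos: [416.9, -265.6, 178.4]
tcp_rot: [3.135, 0.004, 1.507]
contact_force: [0.6, 0.5, -0.9]
opening: -0.002
grasp_force: 0.0
```

Run:
```python
from h import *
x=np.array([.998,-.0625]);y=np.array([.0625,.998]);O=np.array([660.8,-96.2])
im=np.zeros((600,800,3),np.uint8)
for n in("top","side"):
    p,d=grab_frame(n);W=cloud(n,d);z=W[...,2];q=W[...,:2]-O;X=q@x;Y=q@y
    f0=np.load(f"{n}0.npz")
    m=(z>36)&(z<50)&(X<-70)&(X>-100)&(abs(Y)<35)
    print(n,"flange",m.sum(),np.round([X[m].mean(),X[m].min(),X[m].max(),Y[m].mean(),np.median(z[m])],1))
    # plate top z: patches front-left/right of carrier, base
    for nm,a in(("plate L",(-40,-25,52,66)),("plate R",(-40,-25,-66,-52)),("tongue",(-76,-50,-25,25)),("base",(-170,-100,-60,60)),("guideL",(-150,-60,74,82))):
        k=(X>a[0])&(X<a[1])&(Y>a[2])&(Y<a[3])&(z<60);print(nm,k.sum(),np.round(np.nanmedian(z[k]),1))
    if n=="top":im[:,:400]=crop(p,330,140,80,120,5)
    else:im[:400,400:]=crop(p,300,190,80,80,5)
cv2.imwrite("pics/c7.png",im);print(sensors.sense()['eef_pos'])
```

```text
top flange 82 [-84.9 -89.3 -79.4   1.2  43.1]
plate L 33 22.4
plate R 30 22.2
tongue 176 21.6
base 1143 13.7
guideL 97 24.0
side flange 62 [-83.9 -87.5 -78.    3.7  41.5]
plate L 13 21.5
plate R 10 21.2
tongue 37 21.8
base 549 13.8
guideL 109 22.1
[ 415.99711947 -262.12501453  175.79007061]
```

View pics/c7.png

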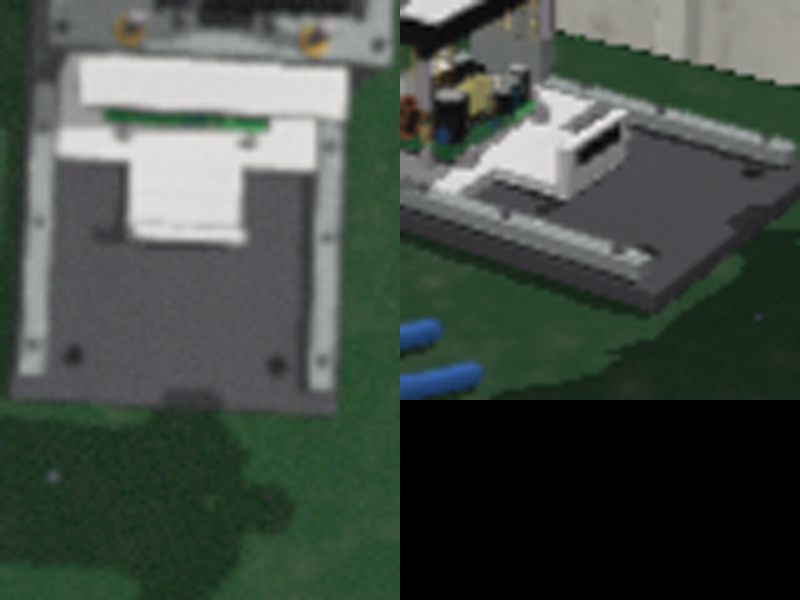

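The carrier is home and flat: flange centre at press x≈−85, height unchanged, and the board still seated. Now the lever.

```bash
python3 go.py 416,-262,176,1.508 450,-235,340,1.508 650,-95.5,340,1.508 650,-95.5,262,1.508
```

```text
[0.0, 0.0, 0.0] [0.0291, 0.0322, -0.164]
[0.0, 0.0, 0.0] [0.1809, 0.2231, -0.164]
[0.0, 0.0, 0.0] [0.1809, 0.2231, -0.086]
```

Converted, 0.2231 m / 0.75 = 0.2975, 0.1809 m / 0.75 = 0.2412.

>>> move_arm(motion=[[0,0,0,0.0133,0.0133,-0.0733,0.06],[0,0,0,0.0267,0.0267,-0.1467,0.06],[0,0,0,0.0388,0.0429,-0.2187,0.06],[0,0,0,0.0867,0.1027,-0.2187,0.06],[0,0,0,0.1333,0.1627,-0.2187,0.06],[0,0,0,0.1867,0.2293,-0.2187,0.06],[0,0,0,0.2412,0.2975,-0.2187,0.06],[0,0,0,0.2412,0.2975,-0.2187,0.06]])

```text
clock: 18.18
eef_pos: [651.7, -89.6, 336.9]
tcp_rot: [-3.14, -0.001, 1.516]
contact_force: [-0.7, -0.3, 0.3]
opening: 0.704
grasp_force: 0.0
```

Converted, 0.075 m / 0.75 = 0.1, -0.005 m / 0.75 = -0.0067.

>>> move_arm(motion=[[0,0,0,-0.0067,-0.0013,0,0.06],[0,0,0,-0.0067,-0.0013,0.04,0.06],[0,0,0,-0.0067,-0.0013,0.08,0.06],[0,0,0,-0.0067,-0.0013,0.1,0.06],[0,0,0,-0.0067,-0.0013,0.1,0.06],[0,0,0,-0.0067,-0.0013,0.1,0.01],[0,0,0,-0.0067,-0.0013,0.1,0.01],[0,0,0,-0.0067,-0.0013,0.1,0.01]], grip_force=40)

```text
clock: 19.18
eef_pos: [648.5, -99.5, 265.7]
tcp_rot: [3.14, 0.0, 1.511]
contact_force: [1.0, -0.2, 4.5]
opening: 0.168
grasp_force: 38.9
```

Converted, -0.0788 m / 0.75 = -0.1051, -0.0667 m / 0.75 = -0.0889.

>>> move_arm(motion=[[0,0,0,0,-0.0248,0.0076,0.01],[0,0,0,0,-0.0483,0.0188,0.01],[0,0,0,0,-0.0697,0.0333,0.01],[0,0,0,0,-0.0889,0.0509,0.01],[0,0,0,0,-0.1051,0.0712,0.01],[0,0,0,0,-0.1051,0.0712,0.01]])

```text
clock: 19.92
eef_pos: [569.7, -95.0, 210.8]
tcp_rot: [3.139, 0.001, 1.511]
contact_force: [4.5, -2.1, -7.7]
opening: 0.17
grasp_force: 39.4
```

Converted, 0.0734 m / 0.75 = 0.0979, 0.066 m / 0.75 = 0.088.

>>> move_arm(motion=[[0,0,0,0,-0.0131,0.0225,0.01],[0,0,0,0,-0.0225,0.0467,0.01],[0,0,0,0,-0.0284,0.072,0.01],[0,0,0,0,-0.03,0.088,0.01],[0,0,0,0,-0.0303,0.0979,0.01],[0,0,0,0,-0.0303,0.0979,0.01]])

```text
clock: 20.68
eef_pos: [549.1, -93.8, 140.3]
tcp_rot: [3.136, 0.001, 1.511]
contact_force: [0.6, -0.3, 16.8]
opening: 0.166
grasp_force: 41.9
```

Converted, 0.003 m / 0.75 = 0.004.

>>> move_arm(motion=[[0,0,0,0,0,0.004,0.01],[0,0,0,0,0,0.004,0.01]])

```text
clock: 20.92
eef_pos: [549.3, -93.8, 140.0]
tcp_rot: [3.135, 0.001, 1.511]
contact_force: [-10.7, 1.9, 44.8]
opening: 0.168
grasp_force: 44.8
```

Converted, -0.14 m / 0.75 = -0.1867, 0.001 m / 0.75 = 0.0013.

>>> move_arm(motion=[[0,0,0,0,0,0.004,0.06],[0,0,0,0,0,0.0013,0.06],[0,0,0,0,0,0,0.06],[0,0,0,0,0,-0.04,0.06],[0,0,0,0,0,-0.1067,0.06],[0,0,0,0,-0.0667,-0.16,0.06],[0,0,0,-0.0667,-0.1067,-0.1867,0.06],[0,0,0,-0.1333,-0.1467,-0.1867,0.06]])

```text
clock: 21.92
eef_pos: [430.6, -187.4, 276.6]
tcp_rot: [3.138, 0.001, 1.513]
contact_force: [0.3, -0.9, 0.5]
opening: 0.701
grasp_force: 0.0
```

Run:
```python
from h import *
x=np.array([.998,-.0625]);y=np.array([.0625,.998]);O=np.array([660.8,-96.2])
for n in("top","side"):
    p,d=grab_frame(n);W=cloud(n,d);z=W[...,2];q=W[...,:2]-O;X=q@x;Y=q@y
    m=(z>36)&(z<50)&(X<-70)&(X>-100)&(abs(Y)<35);b=(z>135)&(z<185)&(X<-98)&(X>-125)&(abs(Y)<30)
    print(n,"flange",m.sum(),np.round([X[m].mean(),Y[m].mean(),np.median(z[m])],1) if m.any() else 0,"bar",b.sum(),np.round(np.median(np.c_[X[b],Y[b],z[b]],0),1) if b.any() else 0,np.round(z[b].max(),1) if b.any() else 0)
    f=np.load(f"{n}0.npz");W0=cloud(n,f['d']);b0=W0[...,:2]-O;X0=b0@x;Y0=b0@y;k=(W0[...,2]>135)&(W0[...,2]<185)&(X0<-98)&(X0>-125)&(abs(Y0)<30);print("bar0 zmax",W0[k][:,2].max(),np.median(W0[k][:,2]))
S=sensors.sense();print(S['eef_pos'],S['contact_force'])
```

```text
top flange 76 [-84.8  -0.4  42.5] bar 173 [-111.5   -0.6  158.2] 164.0
bar0 zmax 172.22650166001404 164.49705922237172
side flange 64 [-83.9   3.4  41.7] bar 91 [-114.4    1.3  156.5] 160.8
bar0 zmax 167.7517022638524 162.65889612597218
[ 427.98986244 -189.69940468  275.09529199] [ 0.07584373 -0.42650296 -0.27820725]
```

```bash
python3 -c "
from rig import order;print(order.sign_off())"
```

```text
the job is handed in; nothing more can be done
None
```

I handed the job in at about 22 s: the board is seated in the nest with its capacitor to the left, the carrier measures flat and home on both pins, and the lever is fully down and released. I steered clear of the loose tools but took no final check of their positions, and the sign-off gave no verdict.

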